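# Clear the glass jars off the hob onto their coasters

### The arm

A 6-joint arm with a two-finger parallel gripper is mounted at the origin on the work surface. World frame = base frame: x ahead of the robot, y to its left, z up, the work surface at z = 0. Lengths are in m, angles in rad, forces in N, time in s.
With the tool pointing down it reaches from about 0.35 to 0.975 m from the base axis. Payload 4.9 kg.
Tool frame: the origin (TCP) lies at the very end of the fingers, on their centre line; the grasp point (between the pads) lies manip.pinch_z behind it (manip.pinch_z is the distance from the TCP to the grasp point, in m); z points along the fingers, y is the line along which they close (so a half turn about z gives the same grasp; the last joint's range is limited). The gripper opens to 85 mm and grips with 20 to 120 N. Pads are 22 mm wide; open, the fingers measure 114 mm over their backs; the gripper's body (76 mm by 85 mm) begins 54 mm behind the grasp point. The pads swing forward as they close: fully open they stand 13 mm farther back than shut.
Start: joints at [1.154, 0.053, 1.613, -0, 1.476, -0.119], TCP at [0.183, 0.597, 0.231] pointing down, gripper open.
Joint ranges: [-3.01, 3.01], [-1.01, 2.22], [0.06, 2.58], [-1.02, 4.17], [0.09, 2.62], [-3.14, 3.14]. Speed limits (rad/s): [2.57, 2.57, 3.14, 3.14, 3.14, 3.14].

### API

Orientations are given as a unit quaternion [w, x, y, z].
In Python, from plant import manip, solver, telemetry, imaging gives the robot as it stands. Calls block until the motion is done:
- manip.move_to(position, orientation): joint-space move of the TCP to a pose.
- manip.movel(position, orientation=None, vel=0.15): straight line of the TCP; orientation=None keeps the orientation; vel is the mean speed in m/s.
- manip.goto_joints(angles): joint-space move.
- manip.open_jaws() and manip.grab(strength=None): open the fingers fully, or close them until they stop; strength is the grip in N (None keeps the last).
- manip.dwell(seconds).
- solver.ik(position, orientation): joint angles nearest the present ones, or None.
- telemetry.read_state(): the state.
- imaging.capture(name): name is "side" or "top" or "wrist"; returns the picture (420x560x3 uint8, red, green, blue); there is no depth.
- imaging.get_calibration(name): a dict with "vfov" (degrees; the focal length in pixels is half the picture's height over the tangent of half this angle, whatever the lens; pixels are square), "cx", "cy" (the principal point, pixels), "R" (3x3) and "t" (3): a world point X has camera coordinates R X + t. Camera axes: x right, y down, z forward; pixel columns grow to the right and rows downward; lengths in m; the calibration is good to about 2 mm. A picture is of the moment at which its call begins: read the wrist's pose just before it. get_calibration takes no time and is no camera call; for the wrist camera it gives the pose at the moment of the call.
A pose or a line that the arm cannot do raises manip.MotionError and nothing moves.
- manip.hand_in(): hands the job in; it is judged then, once.
The state is a dict: "t": time; "joint_positions": joint angles; "joint_velocities": joint speeds; "joint_efforts": joint torques, N m; "eef_pos": TCP position; "tcp_rot": TCP orientation; "ft_force": force on the tool from outside, world axes, zero at the start; "moment": the same for the moment, N m; "grip_width": opening from 0.0 (shut) to 1.0 (fully open); "gripper_force": force on a finger pad.
Only numpy, scipy, OpenCV 4.12 (cv2) and the standard library are available. Lean on these libraries where they do the work, as an engineer would, in place of code of your own. Each camera call takes 0.05 s, during which the arm holds its last target. There are 200 camera calls.

### The job

The hob is about to be used: take the three clip-lid glass jars off it and stand each upright on the white coaster of its size on the cutting board (small jar on the small coaster, medium on medium, large on large), wholly on the coaster with nothing overhanging its edge. Set them down gently, and leave the pan, kettle, yellow gourd and dispenser standing where they are.

Things in the scene. Friction and masses are not known exactly. Their poses are not given: they have to be found in the camera images.
- jar_small: the small of three closed clear glass clip-lid jars: 34 mm across, 64 mm tall over its white lid (no wider than the glass), upright on the black hob (top 6 mm above the worktop). Origin: centre of underside, z up. Wire clip on its +x side (6 mm out) and hinge on -x (4 mm): grip the glass along its y, 34 mm wide, e.g. 40 mm up. Up to 0.13 kg. Next jar 100 mm or more away, between centres.
- jar_medium: the medium of three closed clear glass clip-lid jars: 48 mm across, 78 mm tall over its white lid (no wider than the glass), upright on the black hob (top 6 mm above the worktop). Origin: centre of underside, z up. Wire clip on its +x side (6 mm out) and hinge on -x (4 mm): grip the glass along its y, 48 mm wide, e.g. 47 mm up. Up to 0.26 kg. Next jar 100 mm or more away, between centres.
- jar_large: the large of three closed clear glass clip-lid jars: 62 mm across, 92 mm tall over its white lid (no wider than the glass), upright on the black hob (top 6 mm above the worktop). Origin: centre of underside, z up. Wire clip on its +x side (6 mm out) and hinge on -x (4 mm): grip the glass along its y, 62 mm wide, e.g. 54 mm up. Up to 0.46 kg. Next jar 100 mm or more away, between centres.
- coaster_small: the small one of three round flat white stoneware coasters: 58 mm across, 6 mm thick, flat top, fixed on the wooden cutting board, the place for the small jar (34 mm). Origin: centre of its underside, which is 20 mm above the worktop (board thickness), so its top is at 26 mm. The coasters lie at least 100 mm apart, centre to centre.
- coaster_medium: the medium one of three round flat white stoneware coasters: 72 mm across, 6 mm thick, flat top, fixed on the wooden cutting board, the place for the medium jar (48 mm). Origin: centre of its underside, which is 20 mm above the worktop (board thickness), so its top is at 26 mm. The coasters lie at least 100 mm apart, centre to centre.
- coaster_large: the large one of three round flat white stoneware coasters: 86 mm across, 6 mm thick, flat top, fixed on the wooden cutting board, the place for the large jar (62 mm). Origin: centre of its underside, which is 20 mm above the worktop (board thickness), so its top is at 26 mm. The coasters lie at least 100 mm apart, centre to centre.
- kettle: bystander: stainless gooseneck kettle, 116 mm across at the base, 145 mm tall, on the far part of the cutting board; spout reaches 135 mm out on its +x, the black handle 95 mm on its -x. Origin: centre of its underside.
- gourd: bystander: mustard-yellow lidded ceramic gourd, 92 mm across, 112 mm tall, on the far part of the cutting board. Origin: centre of its underside.
- dispenser: bystander: slim white plastic push dispenser, 44 mm across, 154 mm tall with its pump head, whose nozzle reaches 35 mm out on its +x, on the outer side of the cutting board. Origin: centre of its underside.
- pan: bystander: small open steel milk pan, 140 mm across, 65 mm tall (74 mm at the black handle, which reaches 198 mm out on its +x), on the far part of the hob. Origin: centre of its underside.
Mind the look-alikes: they are no part of the job. What is shaped like the jar_small but blue is not meant.

How it is judged:
By the outcome, as a careful person would: the job done as asked, in the order asked, and still so for the second after the job is handed in, with the robot touching nothing.
It also fails if it takes over 102 s, if anything falls off the work surface, if the arm or the gripper's body presses on something with over 40 N, if the wrist force passes 120 N, or if a joint passes its speed limit or range.

## Working session

There is one attempt and no reset: what is moved stays moved. The work goes in short steps, each a Python script; the robot and the scene stay as the last script left them, time stands still between calls to the robot, and variables do not carry over. Pictures are saved under pics/ and viewed, at most 14 in all, crops included, and the job is handed in when it is done.

```bash
mkdir -p pics; ls; python3 - <<'E'
from plant import manip, solver, telemetry, imaging
import cv2, numpy as np
print(manip.pinch_z)
for n in ["top","side"]:
    im=imaging.capture(n); cv2.imwrite(f"pics/{n}0.png",im[:,:,::-1])
    c=imaging.get_calibration(n); print(n,c)
s=telemetry.read_state(); print(s["t"],s["eef_pos"],s["tcp_rot"],s["grip_width"])
E
```

```text
pics
0.0187
top {'vfov': 51.92133379484048, 'cx': 275.29747018987354, 'cy': 211.35122412868904, 'R': array([[-0.01727561, -0.99966987,  0.01901863],
       [-0.99224984,  0.0148002 , -0.12337424],
       [ 0.12305203, -0.0210026 , -0.99217795]]), 't': array([0.03241225, 0.59903965, 1.18808956])}
side {'vfov': 48.580208770807644, 'cx': 282.10051487013936, 'cy': 202.96523243159422, 'R': array([[-0.98708371, -0.15859505,  0.02265755],
       [-0.11137201,  0.5776431 , -0.80865612],
       [ 0.11516088, -0.8007347 , -0.58784515]]), 't': array([0.59310507, 0.09845846, 1.27031951])}
0.1 [0.18314152 0.59698535 0.23019202] [-2.45934303e-04  1.48333794e-01  9.88936931e-01 -8.78785538e-04] 0.995420780692667
```

View pics/top0.png

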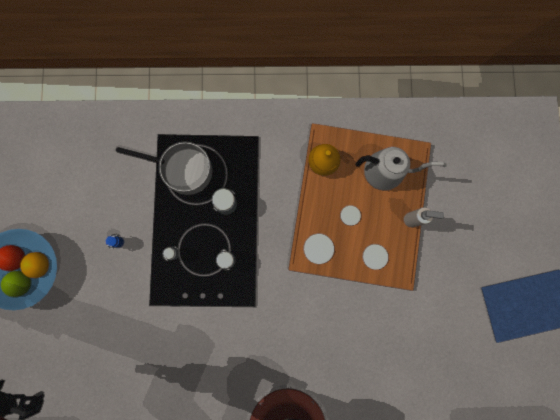

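View pics/side0.png

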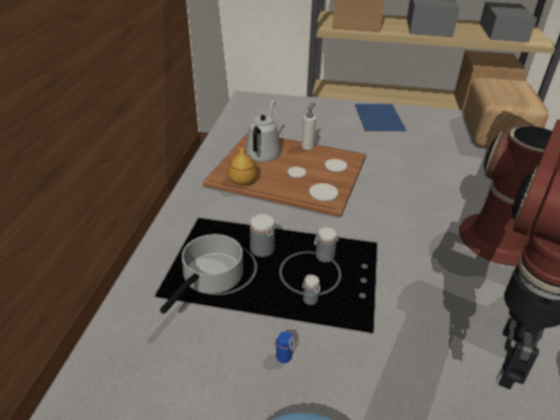

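The top picture shows the jars at about small (169,254), medium (225,260) and large (223,200). The coasters are at small (350,215), medium (375,257) and large (319,249). The side view agrees, and the blue decoy stands off the hob. Next I'll segment these and look from the wrist camera.

```bash
cat > h.py <<'E'
from plant import manip, solver, telemetry, imaging
import cv2, numpy as np
from scipy.spatial.transform import Rotation as Ro
def ray(c,u,v,z,H=420):
    f=H/2/np.tan(np.radians(c["vfov"])/2); R=np.array(c["R"]); t=np.array(c["t"])
    d=R.T@np.array([(u-c["cx"])/f,(v-c["cy"])/f,1]); o=-R.T@t
    return (o+d*(z-o[2])/d[2])
def proj(c,X):
    f=210/np.tan(np.radians(c["vfov"])/2); p=np.array(c["R"])@np.array(X)+c["t"]
    return np.array([c["cx"]+f*p[0]/p[2],c["cy"]+f*p[1]/p[2]])
def quat(yaw):  # tool down, tool y axis along direction yaw(+90)
    q=(Ro.from_euler('z',yaw)*Ro.from_euler('x',np.pi)).as_quat(); return [q[3],q[0],q[1],q[2]]
def blob(mask,u,v,r):
    m=np.zeros_like(mask); u,v=int(u),int(v)
    m[max(v-r,0):v+r,max(u-r,0):u+r]=mask[max(v-r,0):v+r,max(u-r,0):u+r]
    n,l,s,c=cv2.connectedComponentsWithStats(m.astype(np.uint8)); i=1+np.argmax(s[1:,4]); return c[i],s[i]
E
python3 - <<'E'
from h import *
im=cv2.imread("pics/top0.png"); c=imaging.get_calibration("top")
hsv=cv2.cvtColor(im,cv2.COLOR_BGR2HSV)
m=(hsv[...,1]<60)&(hsv[...,2]>140)
for n,u,v,r,z in [("js",169,254,14,.07),("jm",225,260,16,.084),("jl",223,200,18,.098),("cs",350,215,16,.026),("cm",375,257,18,.026),("cl",319,249,21,.026)]:
    p,s=blob(m,u,v,r); P=ray(c,*p,z); a=ray(c,s[0],s[1]+s[3]/2,z);b=ray(c,s[0]+s[2],s[1]+s[3]/2,z)
    print(n,p.round(1),s[2:],P.round(4),"w",np.linalg.norm(a-b).round(3),"r",np.hypot(*P[:2]).round(3))
cv2.imwrite("pics/topc.png",cv2.resize(im[180:280,140:260],None,fx=5,fy=5,interpolation=cv2.INTER_CUBIC))
E
```

```text
js [168.4 252.9] [10 11 79] [0.4859 0.316  0.07  ] w 0.027 r 0.58
jm [224.3 259.7] [ 16  16 186] [0.4649 0.1631 0.084 ] w 0.043 r 0.493
jl [222.7 199.1] [ 20  21 324] [0.6273 0.1656 0.098 ] w 0.054 r 0.649
cs [350.1 215. ] [ 19  19 297] [ 0.587 -0.192  0.026] w 0.055 r 0.618
cm [375.1 256.5] [ 25  24 478] [ 0.4674 -0.2588  0.026 ] w 0.071 r 0.534
cl [318.4 248.4] [ 30  30 697] [ 0.493 -0.098  0.026] w 0.085 r 0.503
```

View pics/topc.png

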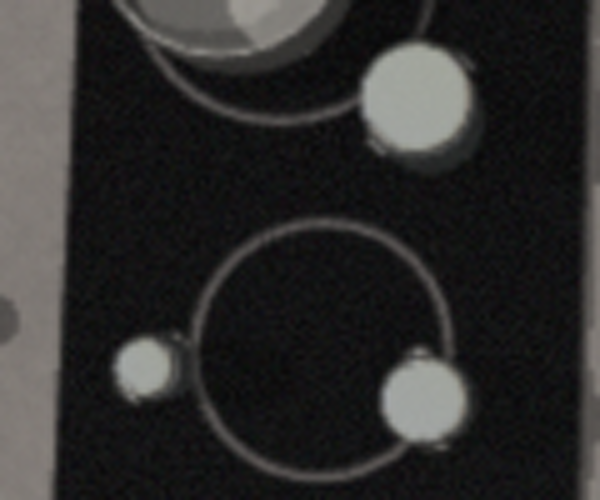

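The clip axes show in the crop: large from (375,145) to (470,62), small from (135,398) to (180,338), medium from (415,350) to (438,447). The pan lies along the large jar's grip axis, so I need a closer look from the wrist camera.

```bash
python3 - <<'E'
from h import *
t0=telemetry.read_state()["t"]
p=[0.47,0.23,0.33]
best=None
for y in np.radians(np.arange(-180,180,15)):
    q=solver.ik(p,quat(y))
    if q is not None:
        d=np.abs(np.array(q)-telemetry.read_state()["joint_positions"]).max()
        if best is None or d<best[0]: best=(d,y)
print(best); manip.move_to(p,quat(best[1]))
c=imaging.get_calibration("wrist"); im=imaging.capture("wrist"); cv2.imwrite("pics/w1.png",im[:,:,::-1])
np.save("w1c.npy",c,allow_pickle=True)
print(c, telemetry.read_state()["t"]-t0)
for n,X in [("js",(.486,.316,.07)),("jm",(.465,.163,.084)),("jl",(.627,.166,.098))]: print(n,proj(c,X))
E
```

```text
(np.float64(0.8412049702306614), np.float64(1.3089969389957472))
{'vfov': 68.72570393337622, 'cx': 282.09560742281354, 'cy': 212.21792412539668, 'R': array([[ 9.66050934e-01, -2.58350247e-01, -8.62117333e-04],
       [-2.45918456e-01, -9.20577151e-01,  3.03416910e-01],
       [-7.91814793e-02, -2.92904179e-01, -9.52857511e-01]]), 't': array([-0.39424664,  0.25746623,  0.57804766])} 1.7916999999999998
js [276.89090397 105.85048493]
jm [291.5917558  225.99548511]
jl [416.0230885  196.47569584]
```

View pics/w1.png

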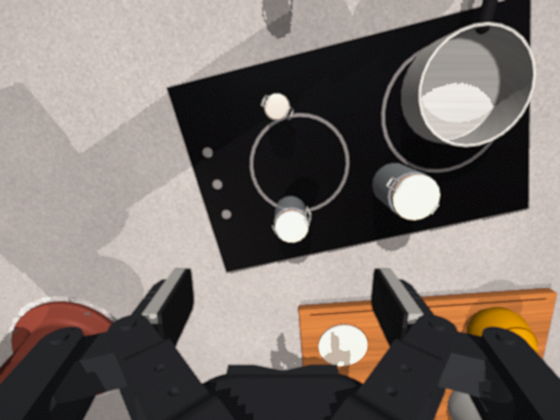

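The jars appear where predicted: small (277,106), medium (292,224), large (414,195). The pan rim is near (476,84). I'll crop in to read the clip angles and pan clearance.

```bash
python3 - <<'E'
from h import *
c=np.load("w1c.npy",allow_pickle=True).item(); im=cv2.imread("pics/w1.png")
rim=[(421,80),(535,75),(490,25),(465,146)]
pts=np.array([ray(c,u,v,.071)[:2] for u,v in rim]); print(pts.round(3))
from scipy.optimize import least_squares
r=least_squares(lambda p:np.hypot(*(pts-p[:2]).T)-p[2],[.7,.25,.07]).x; print("pan",r.round(4))
hsv=cv2.cvtColor(im,cv2.COLOR_BGR2HSV); m=(hsv[...,1]<60)&(hsv[...,2]>200)
for n,u,v,rr,z in [("js",277,106,18,.07),("jm",292,224,24,.084),("jl",414,195,32,.098)]:
    p,s=blob(m,u,v,rr); P=ray(c,*p,z); print(n,p.round(1),s[2:],P.round(4))
# top-down rectified views at lid plane-ish (z=.06), +x up,+y left
def rect(X,Y,z,half=.06,N=260):
    src=np.float32([proj(c,(X+half,Y+half,z)),proj(c,(X+half,Y-half,z)),proj(c,(X-half,Y-half,z)),proj(c,(X-half,Y+half,z))])
    return cv2.warpPerspective(im,cv2.getPerspectiveTransform(src,np.float32([(0,0),(N,0),(N,N),(0,N)])),(N,N),flags=cv2.INTER_CUBIC)
cv2.imwrite("pics/rect.png",np.hstack([rect(.486,.316,.06,.04),rect(.465,.163,.074,.05),rect(.627,.166,.088,.06)]))
E
```

```text
[[0.662 0.3  ]
 [0.794 0.27 ]
 [0.745 0.337]
 [0.706 0.207]]
pan [0.7252 0.2723 0.0687]
js [276.6 106. ] [ 23  25 448] [0.4856 0.3159 0.07  ]
jm [291.2 226. ] [ 33  32 795] [0.4645 0.1632 0.084 ]
jl [416.1 196.8] [  46   45 1596] [0.6271 0.1655 0.098 ]
```

View pics/rect.png

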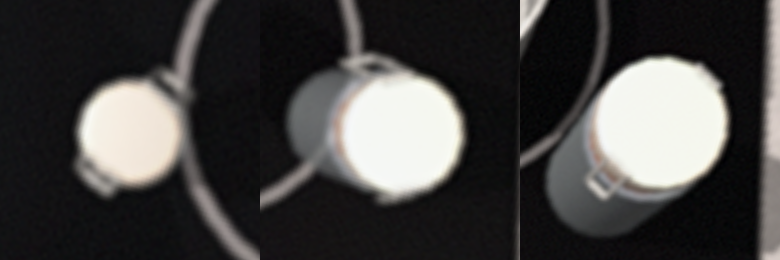

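```bash
cat >> h.py <<'E'
S=telemetry.read_state
JOB={"s":((.4858,.316),-36,.040,30,(.587,-.192)),"m":((.4647,.1631),12,.047,40,(.4674,-.2588)),"l":((.6272,.1655),-47,.054,60,(.493,-.098))}
def plan(k):
    (x,y),a,h,_,(X,Y)=JOB[k]; z=.006+h-manip.pinch_z; q0=np.array(S()["joint_positions"]); best=None
    for pa in (a,a+180):
        j=solver.ik([x,y,z],quat(np.radians(pa)))
        if j is None: continue
        for b in range(60,241,15):          # camera side kept off kettle and dispenser
            i=solver.ik([X,Y,z+.02],quat(np.radians(b)))
            if i is None: continue
            cost=np.abs(j-q0).max()+np.abs(np.array(i)-j).max()
            if best is None or cost<best[0]: best=(cost,pa,b,np.round(j,2),np.round(i,2))
    return best,z
def pick_place(k):
    (x,y),a,h,F,(X,Y)=JOB[k]; b,z=plan(k); print(b); _,pa,pb,_,_=b
    qa,qb=quat(np.radians(pa)),quat(np.radians(pb)); zt=.23
    manip.move_to([x,y,zt],qa); manip.movel([x,y,z],vel=.12); manip.grab(F); s=S(); print("grip",s["grip_width"],s["gripper_force"])
    ze=s["eef_pos"][2]
    manip.movel([x,y,z+.03],vel=.06); s=S(); print("held",s["grip_width"],s["gripper_force"],s["ft_force"])
    if s["grip_width"]<.2: raise SystemExit("missed")
    manip.movel([x,y,zt],vel=.15); manip.move_to([X,Y,zt],qb)
    manip.movel([X,Y,z+.035],vel=.15); manip.movel([X,Y,z+.0215],vel=.03); manip.dwell(.2); f0=S()["ft_force"][2]
    for d in np.arange(.021,.0175,-.0005):
        manip.movel([X,Y,z+d],vel=.01); f=S()["ft_force"][2]-f0
        if f>1.5: break
    print("down at",d,f,"eef",np.round(S()["eef_pos"],4),"pick z",ze)
    manip.open_jaws(); manip.movel([X,Y,zt],vel=.15); print("t",S()["t"])
E
python3 - <<'E'
from h import *
pick_place("s")
c=imaging.get_calibration("wrist"); im=imaging.capture("wrist"); cv2.imwrite("pics/w2.png",im[:,:,::-1])
print(proj(c,(.587,-.192,.026)))
E
```

```text
(np.float64(1.9535581367552606), 144, 60, array([ 0.45,  0.16,  1.86,  0.  ,  1.12, -0.49]), array([-0.44,  0.21,  1.76, -0.  ,  1.17,  0.09]))
grip 0.3902147109548526 30.001308917999268
held 0.38442112323733413 29.92436707019806 [ 0.89515064  0.76460456 -0.72680777]
down at 0.02 2.4524971092481103 eef [ 0.5871 -0.192   0.0476] pick z 0.027595630517095255
t 13.8333
[282.58027262 184.5449268 ]
```

View pics/w2.png

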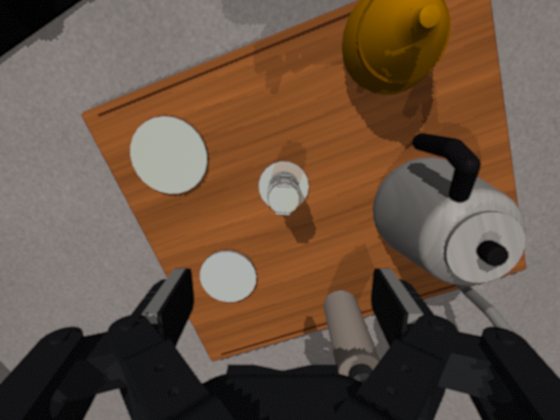

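The small jar stands on its coaster at (284,187), lid at (285,198). The medium coaster is at (228,276) and the large one at (169,155). I'll check these against my estimates, then do the medium and large jars.

```bash
python3 - <<'E'
from h import *
c=imaging.get_calibration("wrist"); im=imaging.capture("wrist")[:,:,::-1].copy()
hsv=cv2.cvtColor(im,cv2.COLOR_BGR2HSV); m=(hsv[...,1]<60)&(hsv[...,2]>120)
ok=True
for k,u,v,r in [("m",228,276,36),("l",169,155,45)]:
    p,s=blob(m,u,v,r); P=ray(c,*p,.026); print(k,p.round(1),s[2:],P.round(4)); ok&=np.hypot(*(P[:2]-JOB[k][4]))<.004
print("small lid pred",proj(c,(.587,-.192,.09)))
if ok: pick_place("m"); pick_place("l")
manip.move_to([.45,-.02,.33],quat(np.radians(150)))
for n in ("top","wrist","side"):
    np.save(f"{n}f.npy",imaging.get_calibration(n),allow_pickle=True); cv2.imwrite(f"pics/{n}f.png",imaging.capture(n)[:,:,::-1])
a=cv2.imread("pics/topf.png"); b=cv2.imread("pics/sidef.png")
cv2.imwrite("pics/fin.png",np.hstack([cv2.resize(a[120:300,270:450],(400,400),interpolation=cv2.INTER_CUBIC),cv2.resize(b[90:290,170:370],(400,400),interpolation=cv2.INTER_CUBIC)]))
E
```

```text
m [227.7 276.1] [  57   51 2271] [ 0.4678 -0.2594  0.026 ]
l [168.2 154.6] [  77   78 4658] [ 0.4938 -0.0988  0.026 ]
small lid pred [282.5473767 199.2682739]
(np.float64(2.512318970301102), 192, 105, array([ 0.19, -0.05,  2.07,  0.  ,  1.12, -1.59]), array([-0.65,  0.02,  1.96,  0.  ,  1.16, -0.91]))
grip 0.5542806422973721 41.445415019989014
held 0.5490034742735613 41.25185430049896 [ 0.49254393 -0.36377746 -1.18561599]
down at 0.02 5.630087494832154 eef [ 0.4675 -0.2589  0.0548] pick z 0.03484949087840932
t 25.6833
(np.float64(1.276108598856688), 133, 90, array([ 0.14,  0.29,  1.69,  0.  ,  1.17, -0.61]), array([-0.34, -0.07,  2.03,  0.  ,  1.18, -0.34]))
grip 0.7110759054270716 66.04959011077881
held 0.7085761090002819 65.64749836921692 [ 0.58430125  0.54507768 -3.81611198]
down at 0.0205 5.444275176727885 eef [ 0.4931 -0.098   0.0623] pick z 0.04229186371159681
t 36.5333
```

View pics/fin.png

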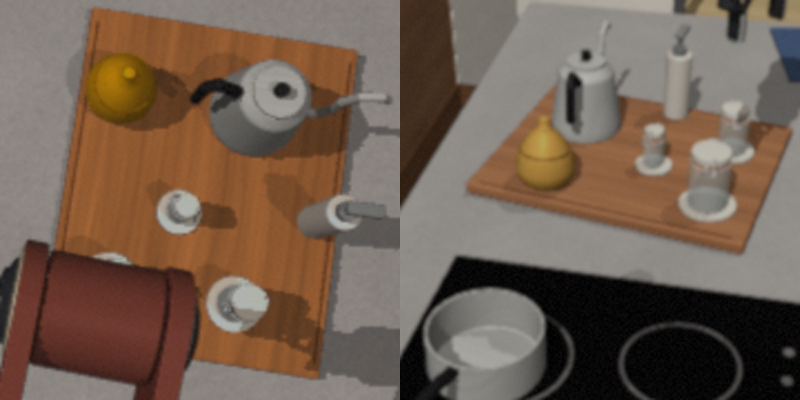

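All three jars stand on their coasters and the bystanders look unmoved. I'll check the lid positions numerically, since the medium jar's offset in the top view could be parallax.

```bash
python3 - <<'E'
from h import *
for n in ("top","wrist"):
    c=np.load(f"{n}f.npy",allow_pickle=True).item(); im=cv2.imread(f"pics/{n}f.png"); hsv=cv2.cvtColor(im,cv2.COLOR_BGR2HSV)
    for k,z in (("s",.09),("m",.104),("l",.118)):
        u=proj(c,(*JOB[k][4],z)); print(n,k,"pred lid",u.round(1),"coaster",proj(c,(*JOB[k][4],.026)).round(1))
a=cv2.imread("pics/topf.png")[180:290,300:420]; w=cv2.imread("pics/wristf.png")
cv2.imwrite("pics/chk.png",np.hstack([cv2.resize(a,(360,330),interpolation=cv2.INTER_CUBIC),cv2.resize(w,(440,330))]))
E
```

```text
top s pred lid [354.6 212.3] coaster [350.1 215. ]
top m pred lid [382.4 255.9] coaster [375.1 256.5]
top l pred lid [322.5 247.1] coaster [318.4 248.4]
wrist s pred lid [228.4 317.5] coaster [234.9 293.3]
wrist m pred lid [136.7 279.8] coaster [158.9 254.8]
wrist l pred lid [246.6 244. ] coaster [253.3 220. ]
```

View pics/chk.png

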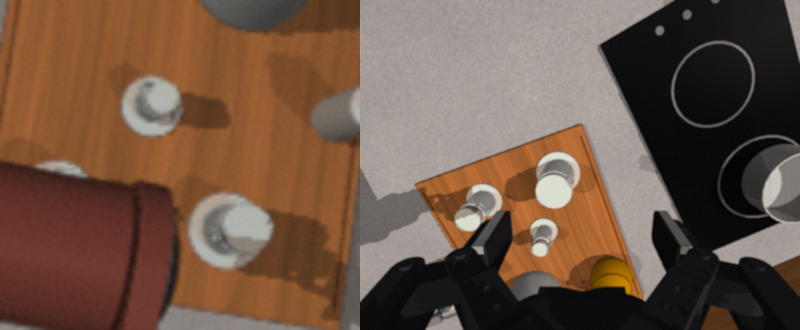

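The observed lids agree with predictions: wrist large (246,243), small (230,316), medium (137,277), and top medium (383,255). All three jars are centred, so the offset was parallax.

```bash
python3 -c "
from plant import manip
print(manip.hand_in())"
```

```text
the job is handed in; nothing more can be done
None
```

The job is handed in: all three jars stand upright and centred on their matching coasters, the last one placed at about 37 s. The pan, kettle, gourd and dispenser look unmoved in the pictures.

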